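Load a media bottle through the sprung flaps of a dispenser's infeed lane

ROBOT

A 6-joint arm with a two-finger parallel gripper is mounted at the origin on the work surface; the furniture and walls round the work are solid. World frame = base frame: x ahead of the robot, y to its left, z up, the work surface at z = 0. Lengths are in m, angles in degrees, forces in N, time in s.
With the tool pointing down it reaches from about 0.25 to 0.725 m from the base axis. Payload 9.7 kg.
Tool frame: the origin (TCP) lies midway between the tips of the shut fingers; the grasp point (between the pads) lies 19 mm behind it; z points along the fingers, y is the line along which they close (so a half turn about z gives the same grasp; the last joint's range is limited). The gripper opens to 85 mm and grips with 20 to 120 N. Pads are 22 mm wide; open, the fingers measure 114 mm over their backs; the gripper's body (76 mm by 85 mm) begins 54 mm behind the grasp point. The pads swing forward as they close: fully open they stand 13 mm farther back than shut.
Start: joints at [-65.718, 4.979, 10.078, 95.1, 0, 90], TCP at [0.226, -0.501, 0.231] pointing down, gripper open.
Joint ranges: [-179.16, 179.16], [-48.56, 103.87], [-65.8, 70.77], [-126.05, 130.52], [-82.76, 87.17], [-180, 180]. Speed limits (degrees/s): [127.2, 127.2, 147.25, 180, 180, 180].

INTERFACE

Orientations are given as [roll, pitch, yaw] about the fixed x, y, z axes, in that order (R = Rz(yaw) Ry(pitch) Rx(roll)).
In Python, from workcell import * gives the robot as it stands.
- The arm moves only by the tool servo_tool, never from a script. Its argument "moves" is a list of rows, each a list of 4 numbers: the shift along the world's x, y, z in cm, then the turn about the world's z in rad. A call has 1 to 20 rows; each row is the pose to reach, as a shift and turn from the pose commanded when the call began; what a row does not reach only later rows make up. A row lasts 1/12 s, in which the tool goes at most 41.7 mm and 7.16 degrees, less where a joint would pass 70% of its speed; a pose out of reach is approached as far as the arm can. A call with a gripper value outside its range is refused whole. "claw" is the closure, from 0 (fully open) to 1 (shut), set as the call begins (left out, the last holds). The fingers move at their own pace and stop on an object; "force" is the grip in N (left out, the last holds). Time passes only in rows, so rows that repeat a pose let the fingers close. It gives the time, the measured TCP pose, the force, the opening and the grip force at its end, in the units of the state.
- get_obs(): the state, without advancing time (a new reading comes with each control period).
- camera(name): name is "scene" or "top" or "wrist"; returns the picture (384x512x3 uint8, red, green, blue); there is no depth.
- get_calibration(name): a dict with "fx", "fy", "cx", "cy" (pixels), "k1" (the pictures are not rectified: a ray, as slopes to the right and down, at radius r is drawn at 1 + k1 r^2 times it, then the intrinsics apply), "rvec" (rotation vector, rad) and "tvec" (3), from world to camera coordinates, as OpenCV has them; the wrist camera has in their place "tool_from_camera" (4x4, takes a point from camera to tool coordinates, whose origin is the TCP and whose axes are the flange's). Camera axes: x right, y down, z forward; pixel columns grow to the right and rows downward; lengths in m; the calibration is good to about 2 mm. A picture is of the moment at which its call begins: read the wrist's pose just before it. get_calibration takes no time and is no camera call.
- job_done(): hands the job in; it is judged then, once.
The state is a dict: "time": time; "q": joint angles; "qd": joint speeds; "joint_efforts": joint torques, N m; "ee_pos": TCP position; "tcp_rot": TCP orientation; "wrist_force": force on the tool from outside, world axes, zero at the start; "torque": the same for the moment, N m; "opening": finger opening in m; "grasp_force": force on a finger pad.
Only numpy, scipy, OpenCV 4.12 (cv2) and the standard library are available. Lean on these libraries where they do the work, as an engineer would, in place of code of your own. Each camera call takes 0.05 s, during which the arm holds its last target. There are 200 camera calls.

TASK

Load the media bottle that stands on the right into the infeed lane: stand it in at the open end of the lane, slide it upright between the neck rails and through the sprung one-way flaps, and on until it is fully home against the end stop. Push gently - the stop is clamped at a different depth every day, so feel for it - and leave the bottle standing there with both flaps shut behind it and nothing else disturbed.

Things in the scene. Friction and masses are not known exactly. Their poses are not given: they have to be found in the camera images.
- bottle: Media bottle standing loose on the robot's right (another at the far left is out of reach, not meant): 111 mm tall, 0.15 to 0.24 kg, round. Origin: centre of its underside, z up. Body 62 mm diameter up to 71 mm height, neck 40 mm to 83 mm, ribbed screw cap 58 mm diameter from 83 to 111 mm (tight, does not turn). In the lane only the cap stands above the rails: hold it by the cap from above.
- lane: Infeed lane, fixed: metal base plate 390 x 110 x 4 mm (the bottle stands on it), two flat steel neck rails on pillars, a 58 mm high switch housing at the far end. Origin: on the worktop under the flap line's middle; x = travel, z up. Plate from x -170 to +220 mm. Bottle and lane stand at most 20 N between them. Fingers that close along x keep a pushed bottle from tipping about them.
- apron (a point): Point on top of the base plate on the lane's centre line (lane x -128, z 4 mm), in front of the rails' flared mouth: here the bottle can be stood down from above, clear of the rails. Axes as the lane's.
- rails (a point): Where the parallel part of the neck rails begins (lane x -56, y 0), level with their tops, 83.5 mm over the worktop; screw heads stand 3 mm higher. Inner edges at y +-22 mm (2 mm play beside the neck), 5 mm thick, to x +134 mm; toward -x they flare open to y +-37 mm at x -89 mm. The standing bottle's cap clears them by 3.5 mm. The body is too wide to pass down between them: enter from the -x end.
- flap_line (a point): Middle of the shut flaps (lane x 0, y 0, 38 mm over the worktop): two upright leaves 16 to 60 mm over the worktop, hinged on pillars at y +-40 mm, meeting at the middle. The bottle meets them with its axis at about lane x -34 mm; opening them takes a few newtons, up to about 7 N; they let go of it and snap shut once its axis is past about x +54 mm.
- flap_left (a joint): Angle (rad) of the flap leaf on the lane's +y side: 0 = shut across the lane, up to 1.4 = swung open in the direction of travel. Light spring to shut; it cannot swing the other way.
- flap_right (a joint): The same for the leaf on the lane's -y side.
- nearest_home (a point): Lane x +66, y 0, z 4 mm: where the bottle's underside centre is when home, if the end stop is at its nearest setting. The stop (two upright rubber-sleeved posts between the rails, rigid) is clamped by a screw 0 to 30 mm farther along +x; its setting is not measured.
- plunger (a joint): Travel (m) of the bottle-present plunger, a 6 mm pin between the stop's two posts, 36 mm over the worktop: 0 = out; the bottle meets it 8 mm before home and it reads 0.008 when the bottle is home against the posts. Its spring (under 0.3 N) does not push the standing bottle back.
- dish_stack: Bystander: low stack of five round dishes, 93 mm diameter, 80 mm tall; origin at the centre of its underside.
- timer: Bystander: wedge-shaped bench timer, 62 x 78 x 34 mm; origin at the centre of its underside.
- dish: Bystander: single round petri dish lying flat, 91 mm diameter, 16 mm high; origin at the centre of its underside.

How it is judged:
By the outcome, as a careful person would: the job done as asked, in the order asked, and still so for the second after the job is handed in, with the robot touching nothing.
It also fails if it takes over 50 s, if anything falls off the work surface, if the arm or the gripper's body presses on something with over 40 N, if the wrist force passes 120 N, or if a joint passes its speed limit or range.

## Working session

There is one attempt and no reset: what is moved stays moved. The work goes in short steps, Python scripts to look and compute and a tool call to move; the robot and the scene stay as the last step left them, time stands still between calls to the robot, and variables do not carry over. Pictures are saved under pics/ and viewed, at most 10 in all, crops included, and the job is handed in when it is done.

Besides the shell and the picture viewer there is one more tool, called as name(argument=value, ...) on one line, values as JSON. servo_tool: Moves the arm, as the interface text tells. Its arguments: {"type":"object","properties":{"moves":{"type":"array","items":{"type":"array","items":{"type":"number"}}},"claw":{"type":"number"},"force":{"type":"number"}},"required":["moves"]}

```bash
mkdir -p pics
cat > h.py <<'E'
from workcell import *
import numpy as np, cv2
def ray(name,u,v):
    c=get_calibration(name); x=(u-c["cx"])/c["fx"]; y=(v-c["cy"])/c["fy"]
    rd=np.hypot(x,y); r=rd
    for _ in range(30): r=rd/(1+c["k1"]*r*r)
    s=r/rd if rd>0 else 1
    d=np.array([x*s,y*s,1.])
    if "rvec" in c:
        R=cv2.Rodrigues(np.array(c["rvec"],float))[0]; t=np.array(c["tvec"],float).ravel()
        return -R.T@t, R.T@d
    raise ValueError
def onz(name,u,v,z):
    o,d=ray(name,u,v); return o+d*(z-o[2])/d[2]
def proj(name,P):
    c=get_calibration(name); R=cv2.Rodrigues(np.array(c["rvec"],float))[0]
    p=R@np.array(P)+np.array(c["tvec"],float).ravel(); x,y=p[0]/p[2],p[1]/p[2]; k=1+c["k1"]*(x*x+y*y)
    return c["fx"]*x*k+c["cx"],c["fy"]*y*k+c["cy"]
E
python3 - <<'E'
from h import *
o=get_obs();print(o)
for n in("top","scene"):
    im=camera(n)[...,::-1]; cv2.imwrite(f"pics/{n}0.png",im); cv2.imwrite(f"pics/{n}0b.png",cv2.resize(im,(800,600),interpolation=cv2.INTER_CUBIC))
    print(n,get_calibration(n))
E
```

```text
{'time': 0.0, 'q': array([-6.57175554e+01,  5.01108606e+00,  1.00347990e+01,  9.51007154e+01,
        9.87914308e-04,  8.99988343e+01]), 'qd': array([-0.0027511 , -0.06540977, -0.00283752, -0.05122405, -0.01180601,
        0.08674165]), 'joint_efforts': array([-2.11902698e-03, -5.20403802e+01,  4.64783335e+01,  1.71185372e-02,
       -1.11499257e-04, -6.74943621e-06]), 'ee_pos': array([ 0.22608672, -0.50112398,  0.23058631]), 'tcp_rot': array([-1.79922998e+02, -9.89480044e-04,  2.42836090e+01]), 'wrist_force': array([-0.26547491,  0.34164359,  0.06239021]), 'torque': array([-0.05382138, -0.00953221,  0.04690985]), 'grasp_force': 0.0, 'opening': 0.08551509702227726}
top {'fx': 408.9244723924051, 'fy': 408.9244723924051, 'cx': 257.26900711837544, 'cy': 195.2568573924586, 'k1': -0.049497183953531504, 'rvec': array([ 2.21020507, -2.14757776,  0.11585037]), 'tvec': array([-0.03536172,  0.50187984,  1.06918807])}
scene {'fx': 402.8129987699256, 'fy': 402.8129987699256, 'cx': 256.43127213231134, 'cy': 186.51576088057416, 'k1': -0.13233850875638123, 'rvec': array([ 0.77488933, -2.25681846,  1.43106808]), 'tvec': array([0.37192479, 0.20108017, 0.99277653])}
```

View pics/top0b.png

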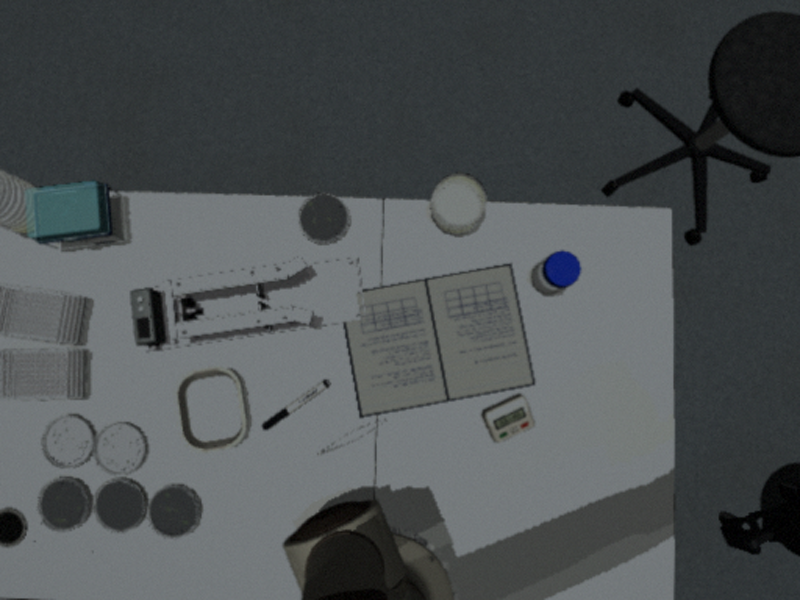

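View pics/scene0b.png

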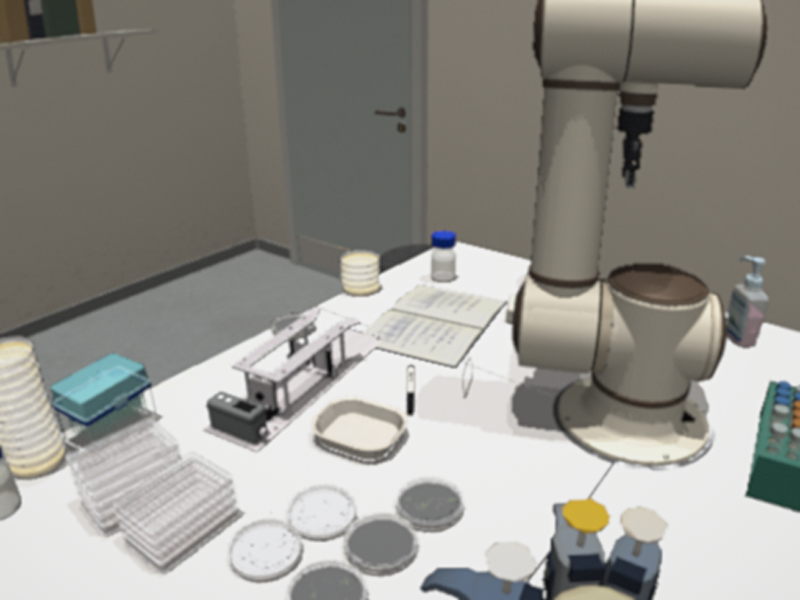

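The top view shows the bottle's blue cap at (560,268) of 800x600. The lane's open end is at about (340,290), the housing at (148,318), with travel towards image left (+y). The dish stack is at (458,205) and the lone dish at (325,218).

Run:
```python
from h import *
for n in("top","scene"):
    im=cv2.imread(f"pics/{n}0.png").astype(int)
    m=((im[...,0]>90)&(im[...,0]-im[...,2]>60)&(im[...,0]-im[...,1]>60)).astype(np.uint8)
    k,l,s,c=cv2.connectedComponentsWithStats(m)
    for i in range(1,k):
        if s[i,4]>20:
            print(n,s[i],c[i], onz(n,*c[i],0.111 if n=="top" else 0.097))
im=cv2.imread("pics/top0.png")
g=cv2.resize(im[155:235,80:240],None,fx=5,fy=5,interpolation=cv2.INTER_CUBIC)
g=np.clip(g.astype(float)*1.8,0,255).astype(np.uint8)
cv2.imwrite("pics/lane.png",g)
```

```text
top [350 161  21  22 353] [360.01416431 171.44192635] [ 0.56148518 -0.27393756  0.111     ]
scene [277 148  15   9  90] [283.51111111 150.9       ] [ 0.5722778  -0.28822865  0.097     ]
```

View pics/lane.png

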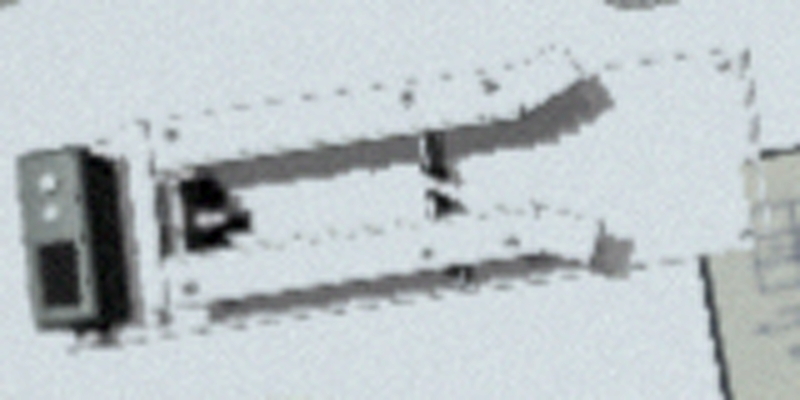

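The crop shows rail screw heads in pairs, upper rail (172,134),(407,97),(490,85) and lower rail (190,288),(428,253),(512,241). The flaps meet at about (440,185), and the plate's mouth corners are at (745,48),(755,250).

Run:
```python
from h import *
P=lambda u,v,z: onz("top",80+(u+.5)/5-.5,155+(v+.5)/5-.5,z)
im=cv2.cvtColor(cv2.imread("pics/top0.png"),cv2.COLOR_BGR2GRAY).astype(float)
A=[(172,134),(407,97),(490,85)];B=[(190,288),(428,253),(512,241)]
def ref(u,v):
    x,y=80+(u+.5)/5-.5,155+(v+.5)/5-.5
    xi,yi=round(x),round(y); w=im[yi-2:yi+3,xi-2:xi+3]; w=np.clip(np.median(w)-w-3,0,None)
    yy,xx=np.mgrid[yi-2:yi+3,xi-2:xi+3]; return onz("top",(w*xx).sum()/w.sum(),(w*yy).sum()/w.sum(),.0865)
a=np.array([ref(*p) for p in A]);b=np.array([ref(*p) for p in B])
print(a,b,(a+b)/2,np.linalg.norm(a-b,axis=1))
for Q in(a,b): print(np.degrees(np.arctan2(*(Q[2]-Q[0])[1::-1])))
for n,u,v,z in[("mouthA",745,48,.004),("mouthB",755,250,.004),("flapmeet",440,185,.06),("housA",18,155,.058),("housB",38,328,.058),("railend A",610,98,.0),("plate far",75,350,.004)]: print(n,P(u,v,z))
print(ray("top",0,0)[0],ray("scene",0,0)[0], get_calibration("wrist"))
```

```text
[[0.52102369 0.34346896 0.0865    ]
 [0.54329805 0.22475675 0.0865    ]
 [0.55037478 0.18310552 0.0865    ]] [[0.44350895 0.32934403 0.0865    ]
 [0.46467016 0.210757   0.0865    ]
 [0.47156944 0.16788361 0.0865    ]] [[0.48226632 0.33640649 0.0865    ]
 [0.5039841  0.21775687 0.0865    ]
 [0.51097211 0.17549456 0.0865    ]] [0.07879117 0.07986449 0.08026199]
-79.62803696430888
-80.1409383004423
mouthA [0.58767731 0.05977834 0.004     ]
mouthB [0.47697211 0.05049095 0.004     ]
flapmeet [0.50195035 0.21140389 0.06      ]
housA [0.51138463 0.43313878 0.058     ]
housB [0.42188995 0.41663536 0.058     ]
railend A [0.55842218 0.13304932 0.        ]
plate far [0.41174343 0.41739288 0.004     ]
[ 0.40000824 -0.00894418  1.11184997] [-0.21448903  0.86672684  0.60592538] {'fx': 317.04987036352134, 'fy': 317.04987036352134, 'cx': 253.85302140246552, 'cy': 189.45951991739298, 'k1': -0.011281669554405715, 'tool_from_camera': array([[ 6.30553711e-05, -9.53875680e-01, -3.00201904e-01,
         7.67186225e-02],
       [ 9.99999966e-01,  1.35875027e-04, -2.21692513e-04,
         4.97484897e-04],
       [ 2.52257039e-04, -3.00201880e-01,  9.53875656e-01,
        -1.43074915e-01],
       [ 0.00000000e+00,  0.00000000e+00,  0.00000000e+00,
         1.00000000e+00]])}
```

servo_tool(moves=[[2, 1.3, -0.2, -0.02], [5, 3.4, -0.5, -0.04], [8, 5.4, -0.7, -0.06], [11, 7.4, -1, -0.09], [14, 9.4, -1.3, -0.11], [17, 11.4, -1.5, -0.13], [20, 13.4, -1.8, -0.15], [23, 15.4, -2, -0.17], [26, 17.5, -2.3, -0.19], [29, 19.5, -2.6, -0.21], [31.5, 21.2, -2.8, -0.23], [33, 22.2, -3, -0.247], [33.5, 22.5, -3, -0.247], [33.5, 22.5, -3, -0.247]])

```text
time: 1.27
ee_pos: [0.5619, -0.2754, 0.2003]
tcp_rot: [-179.9, 0.1, 10.3]
wrist_force: [0.5, -0.3, -0.4]
opening: 0.0856
grasp_force: 0.0
```

```bash
cat >> h.py <<'E'
from scipy.spatial.transform import Rotation as Ro
def wray(o,u,v):
    c=get_calibration("wrist"); x=(u-c["cx"])/c["fx"]; y=(v-c["cy"])/c["fy"]
    rd=np.hypot(x,y); r=rd
    for _ in range(30): r=rd/(1+c["k1"]*r*r)
    s=r/rd; T=c["tool_from_camera"]; R=Ro.from_euler("xyz",o["tcp_rot"],degrees=True).as_matrix()
    return o["ee_pos"]+R@T[:3,3], R@T[:3,:3]@np.array([x*s,y*s,1])
def wonz(o,u,v,z):
    a,d=wray(o,u,v); return a+d*(z-a[2])/d[2]
E
python3 - <<'E'
from h import *
o=get_obs(); im=camera("wrist")[...,::-1]; cv2.imwrite("pics/w1.png",im)
print(o["time"],o["ee_pos"],o["tcp_rot"])
i=im.astype(int); m=((i[...,0]>60)&(i[...,0]-i[...,2]>40)&(i[...,0]-i[...,1]>40)).astype(np.uint8)
k,l,s,c=cv2.connectedComponentsWithStats(m); print(s[1:],c[1:])
j=1+np.argmax(s[1:,4]); ct=max(cv2.findContours((l==j).astype(np.uint8),0,1)[0],key=cv2.contourArea).reshape(-1,2)
P=np.array([wonz(o,u,v,.111)[:2] for u,v in ct]); print((P.max(0)+P.min(0))/2,P.max(0)-P.min(0),cv2.minEnclosingCircle(P.astype(np.float32)))
E
```

```text
1.2667 [ 0.56187566 -0.27537721  0.20032763] [-1.79947476e+02  6.80098006e-02  1.02621716e+01]
[[ 215  153   73   71 3872]] [[250.40883264 189.20764463]]
[ 0.5648516  -0.27276618] [0.05691098 0.05581533] ((0.5650025010108948, -0.27290090918540955), 0.028736751526594162)
```

View pics/w1.png

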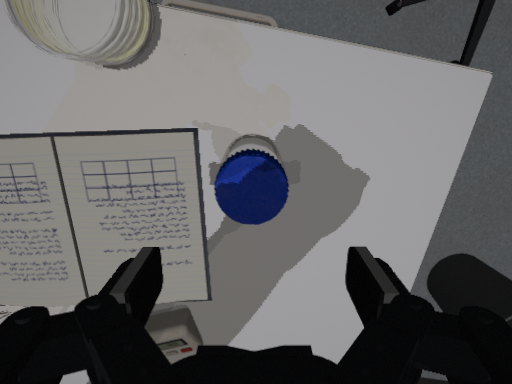

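The wrist view shows the cap as a disc at (252,187), between the open fingers' line and clear of everything. Its 57 mm diameter at z 0.111 matches the given size.

servo_tool(moves=[[0.3, 0.25, -1], [0.3, 0.25, -3], [0.3, 0.25, -5], [0.3, 0.25, -7], [0.3, 0.25, -9], [0.3, 0.25, -10.5], [0.3, 0.25, -11.5], [0.3, 0.25, -12], [0.3, 0.25, -12]])

```text
validation failed for argument at $.mo...
```

servo_tool(moves=[[0.3, 0.25, -1, 0], [0.3, 0.25, -3, 0], [0.3, 0.25, -5, 0], [0.3, 0.25, -7, 0], [0.3, 0.25, -9, 0], [0.3, 0.25, -10.5, 0], [0.3, 0.25, -11.5, 0], [0.3, 0.25, -12, 0], [0.3, 0.25, -12, 0]])

```text
time: 2.07
ee_pos: [0.5633, -0.2742, 0.0803]
tcp_rot: [-180.0, 0.1, 10.1]
wrist_force: [-0.3, -0.7, 0.2]
opening: 0.0853
grasp_force: 0.0
```

servo_tool(moves=[[0, 0, 0, 0], [0, 0, 0, 0], [0, 0, 0, 0], [0, 0, 0, 0], [0, 0, 0, 0], [0, 0, 0, 0], [0, 0, 0, 0], [0, 0, 0, 0], [0, 0, 0, 0], [0, 0, 0, 0]], claw=1, force=30)

```text
time: 2.9
ee_pos: [0.5648, -0.2741, 0.0827]
tcp_rot: [179.9, -0.1, 10.1]
wrist_force: [-0.8, 0.9, 6.1]
opening: 0.0572
grasp_force: 32.2
```

servo_tool(moves=[[0, 0, 0.5, 0], [0, 0, 1.5, 0], [0, 0, 3, 0], [0, 0, 5, 0], [0, 0, 7, 0], [0, 0, 9, 0], [0, 0, 10, 0], [0, 0, 10, 0]])

```text
time: 3.57
ee_pos: [0.565, -0.2743, 0.1844]
tcp_rot: [179.9, -0.2, 10.1]
wrist_force: [0.8, 0.3, -0.7]
opening: 0.0572
grasp_force: 32.5
```

Run:
```python
from h import *
o=get_obs(); im=camera("wrist")[...,::-1]; cv2.imwrite("pics/w2.png",im); print(o["ee_pos"],o["tcp_rot"],o["wrist_force"],o["torque"])
i=im.astype(int); m=((i[...,0]>60)&(i[...,0]-i[...,2]>40)&(i[...,0]-i[...,1]>40)).astype(np.uint8)
ct=max(cv2.findContours(m,0,1)[0],key=cv2.contourArea).reshape(-1,2)
P=np.array([wonz(o,u,v,o["ee_pos"][2]+.030)[:2] for u,v in ct])-o["ee_pos"][:2]
R=Ro.from_euler("xyz",o["tcp_rot"],degrees=True).as_matrix()[:2,:2]
P=P@R; print("tool xy",P.max(0),P.min(0),cv2.minEnclosingCircle(P.astype(np.float32)))
```

```text
[ 0.56504694 -0.27426128  0.18435691] [179.85999467  -0.19126784  10.12843669] [ 0.77161964  0.30348694 -0.66846658] [-0.01643642  0.0200157  -0.00159143]
tool xy [0.02792862 0.02751475] [-0.0256603  -0.02648518] ((0.002001532819122076, -5.9957750636385754e-05), 0.028488777577877045)
```

View pics/w2.png

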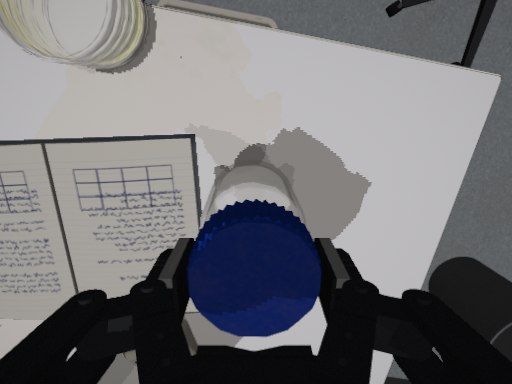

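The wrist view shows the cap gripped at (255,268), centred between the pads, and the bottle upright. I'll carry it above the apron next.

servo_tool(moves=[[-0.1, 0.8, 0, 0], [-0.3, 2.4, 0, 0], [-0.5, 4.8, 0, 0], [-0.8, 7.6, 0, 0], [-1.1, 10.4, 0, 0], [-1.4, 13.2, 0, 0], [-1.7, 16, 0, 0], [-2, 18.8, 0, 0], [-2.3, 21.6, 0, 0], [-2.6, 24.4, 0, 0], [-2.9, 27.2, 0, 0], [-3.2, 30, 0, 0], [-3.5, 32.6, 0, 0], [-3.7, 34.6, 0, 0], [-3.9, 36, 0, 0], [-3.95, 36.6, 0, 0], [-3.95, 36.6, 0, 0], [-3.95, 36.6, 0, 0], [-3.95, 36.6, 0, 0]])

```text
time: 5.2
ee_pos: [0.5245, 0.0914, 0.1808]
tcp_rot: [180.0, 0.0, 10.1]
wrist_force: [0.0, 0.3, -1.5]
opening: 0.0576
grasp_force: 32.5
```

Run:
```python
from h import *
o=get_obs(); im=camera("wrist")[...,::-1]; cv2.imwrite("pics/w3.png",im); print(o["ee_pos"],o["tcp_rot"],o["wrist_force"])
cv2.imwrite("pics/w3b.png",cv2.resize(im,(800,600),interpolation=cv2.INTER_CUBIC))
```

```text
[0.52454629 0.09142053 0.18081196] [1.79984802e+02 4.10176057e-02 1.00931503e+01] [ 0.01395179  0.28076267 -1.48061697]
```

View pics/w3b.png

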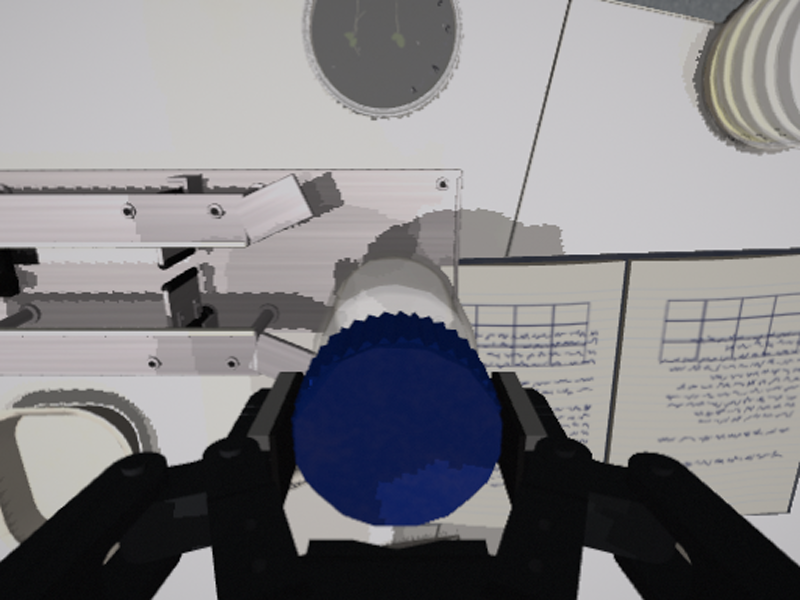

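This view shows rail screw heads at (129,211),(217,211) and (153,363),(232,363). The flare bends are at (248,246) and (257,333), the plate corner at (461,170), and the rails run parallel to the image rows.

Run:
```python
from h import *
o=dict(ee_pos=np.array([0.52454629,0.09142053,0.18081196]),tcp_rot=np.array([179.984802,.0410176,10.09315]))
g=cv2.cvtColor(cv2.imread("pics/w3.png"),cv2.COLOR_BGR2GRAY).astype(float)
f=lambda u,v,z:wonz(o,(u+.5)*.64-.5,(v+.5)*.64-.5,z)
a=[f(129,211,.085),f(217,211,.085)];b=[f(153,363,.085),f(232,363,.085)]
print(a,b,[(p+q)/2 for p,q in zip(a,b)],[np.linalg.norm(p-q) for p,q in zip(a,b)])
print("bends",f(248,246,.0835),f(257,333,.0835)); print("corner",f(461,170,.004),"flap tips",f(180,272,.06),f(170,288,.06))
# inner rail edges via gradient per column
for c in (40,60,80,100,120,140):
    r1=140+np.argmin(np.diff(g[140:172,c])); r2=190+np.argmax(np.diff(g[190:222,c]))
    p,q=wonz(o,c,r1+.5,.0835),wonz(o,c,r2+.5,.0835); print(c,r1,r2,p[:2],q[:2],(p+q)[:2]/2,np.linalg.norm(p-q))
```

```text
[array([0.54595691, 0.22570108, 0.085     ]), array([0.55333205, 0.18385513, 0.085     ])] [array([0.46707228, 0.21192919, 0.085     ]), array([0.47448716, 0.17061501, 0.085     ])] [array([0.5065146 , 0.21881513, 0.085     ]), array([0.51390961, 0.17723507, 0.085     ])] [np.float64(0.08007777801730717), np.float64(0.07994883803631635)]
bends [0.53846071 0.16807176 0.0835    ] [0.49317497 0.15946801 0.0835    ]
corner [0.58983495 0.06175755 0.004     ] flap tips [0.51128687 0.21002182 0.06      ] [0.50103941 0.21510891 0.06      ]
40 168 211 [0.5133082  0.25894627] [0.47649174 0.2598702 ] [0.49489997 0.25940823] 0.03682805498089347
60 168 211 [0.51606088 0.24339681] [0.47940058 0.24363634] [0.49773073 0.24351658] 0.03666107837487718
80 157 211 [0.52765915 0.22800459] [0.48229967 0.22744669] [0.50497941 0.22772564] 0.04536290500996401
100 157 211 [0.53036588 0.21269637] [0.4851899 0.2112963] [0.50777789 0.21199634] 0.04519766631052307
120 157 211 [0.53306938 0.1974198 ] [0.48807217 0.19518036] [0.51057077 0.19630008] 0.045052902685734204
140 157 211 [0.53577036 0.18217061] [0.49094732 0.17909412] [0.51335884 0.18063236] 0.04492849790614363
```

Run:
```python
from h import *
o=dict(ee_pos=np.array([0.52454629,0.09142053,0.18081196]),tcp_rot=np.array([179.984802,.0410176,10.09315]))
R=Ro.from_euler("xyz",o["tcp_rot"],degrees=True).as_matrix()
f=lambda u,v,z:R.T@(wonz(o,(u+.5)*.64-.5,(v+.5)*.64-.5,z)-o["ee_pos"])
z=o["ee_pos"][2]+.0283
for p in[(397,345),(397,525),(293,430),(500,430)]: print(p,f(*p,z)*1000)
l=np.array([-.1752,.9845]); n=np.array([.9845,.1752]) # lane x, and -lane y dir
F=np.array([.5066,.2188])
d=o["ee_pos"][:2]-F; print("TCP lane x",d@l,"lane -y",d@n)
```

```text
(397, 345) [ 27.92535637   0.48320833 -28.31987162]
(397, 525) [-27.63352516   0.48924132 -28.28009585]
(293, 430) [  3.4559248  -27.15907365 -28.3096864 ]
(500, 430) [  3.4582751   27.86529396 -28.29509259]
TCP lane x -0.12854927822299997 lane -y -0.004648760639000077
```

servo_tool(moves=[[0.1, 0, -1, 0], [0.35, 0.05, -2.5, 0], [0.35, 0.05, -4.5, 0], [0.35, 0.05, -6.5, 0], [0.35, 0.05, -8, 0], [0.35, 0.05, -8.7, 0], [0.35, 0.05, -9, 0], [0.35, 0.05, -9, 0], [0.35, 0.05, -9, 0], [0.35, 0.05, -9, 0]])

```text
time: 6.08
ee_pos: [0.5288, 0.0927, 0.0924]
tcp_rot: [-180.0, -0.1, 10.1]
wrist_force: [0.3, 1.7, -1.7]
opening: 0.0573
grasp_force: 32.5
```

servo_tool(moves=[[0, 0, -0.1, 0], [0, 0, -0.2, 0], [0, 0, -0.3, 0], [0, 0, -0.3, 0], [0, 0, -0.3, 0]])

```text
time: 6.5
ee_pos: [0.5281, 0.0927, 0.0883]
tcp_rot: [180.0, 0.0, 10.1]
wrist_force: [0.2, 0.5, -1.3]
opening: 0.0572
grasp_force: 32.5
```

servo_tool(moves=[[0, 0, -0.1, 0], [0, 0, -0.1, 0], [0, 0, -0.15, 0], [0, 0, -0.15, 0], [0, 0, -0.15, 0]])

```text
time: 6.92
ee_pos: [0.5286, 0.0928, 0.0876]
tcp_rot: [-180.0, -0.1, 10.1]
wrist_force: [0.9, -0.6, 5.1]
opening: 0.0571
grasp_force: 33.2
```

servo_tool(moves=[[0, 0, 0.1, 0], [-0.09, 0.49, 0.1, 0], [-0.18, 0.98, 0.1, 0], [-0.28, 1.58, 0.1, 0], [-0.39, 2.17, 0.1, 0], [-0.49, 2.76, 0.1, 0], [-0.6, 3.35, 0.1, 0], [-0.7, 3.94, 0.1, 0], [-0.79, 4.43, 0.1, 0], [-0.88, 4.92, 0.1, 0], [-0.88, 4.92, 0.1, 0]])

```text
time: 7.83
ee_pos: [0.5244, 0.1187, 0.0878]
tcp_rot: [-178.9, 0.0, 12.3]
wrist_force: [0.1, 1.0, -1.1]
opening: 0.0573
grasp_force: 32.5
```

servo_tool(moves=[[0, 0, 0, 0], [0, 0, 0, 0], [0, 0, 0, 0]])

```text
time: 8.08
ee_pos: [0.5245, 0.1182, 0.0878]
tcp_rot: [-179.0, 0.0, 12.2]
wrist_force: [0.2, 0.3, -1.3]
opening: 0.057
grasp_force: 32.5
```

Run:
```python
from h import *
o=get_obs(); print({k:np.round(v,3) for k,v in o.items()})
```

```text
{'time': np.float64(8.083), 'q': array([ 12.156,   2.926,  -7.958,  79.134,   1.033, 179.945]), 'qd': array([ 0.031, -0.095, -0.124, -0.077,  0.037, -0.05 ]), 'joint_efforts': array([ 7.8000e-02, -5.0738e+01,  4.7471e+01,  5.0000e-03,  7.0000e-02,
        0.0000e+00]), 'ee_pos': array([0.524, 0.118, 0.088]), 'tcp_rot': array([-1.78967e+02,  1.80000e-02,  1.22100e+01]), 'wrist_force': array([ 0.193,  0.317, -1.325]), 'torque': array([-0.036,  0.008,  0.023]), 'grasp_force': np.float64(32.507), 'opening': np.float64(0.057)}
```

servo_tool(moves=[[0.1, -0.6, 0, 0], [0.2, -1.2, 0, 0], [0.3, -1.8, 0, 0], [0.44, -2.5, 0, 0], [0.44, -2.5, 0, 0], [0.44, -2.5, 0, 0]])

```text
time: 8.58
ee_pos: [0.5292, 0.0925, 0.0881]
tcp_rot: [-179.0, -0.0, 12.2]
wrist_force: [-0.5, -0.7, 0.7]
opening: 0.0571
grasp_force: 32.7
```

The last joint hit its +180° limit (q6 = q1+180−yaw). I'll set the bottle down on the apron, turn the tool half round and regrip.

servo_tool(moves=[[0, 0, -0.1, 0], [0, 0, -0.1, 0], [0, 0, -0.1, 0]])

```text
time: 8.83
ee_pos: [0.5295, 0.0929, 0.0878]
tcp_rot: [-179.1, -0.1, 12.2]
wrist_force: [0.3, -2.9, 5.4]
opening: 0.057
grasp_force: 33.0
```

servo_tool(moves=[[0, 0, 0, 0], [0, 0, 0, 0], [0, 0, 0, 0], [0, 0, 0, 0], [0, 0, 0, 0], [0, 0, 0, 0], [0, 0, 0, 0]], claw=0)

```text
time: 9.42
ee_pos: [0.5288, 0.0933, 0.0867]
tcp_rot: [-179.0, 0.0, 12.2]
wrist_force: [-0.8, 0.2, -0.5]
opening: 0.0854
grasp_force: 0.0
```

servo_tool(moves=[[0, 0, 1, 0], [0, 0, 3, 0], [0, 0, 5.5, 0], [0, 0, 7.5, 0.05], [0, 0, 8.5, 0.15], [0, 0, 8.5, 0.26], [0, 0, 8.5, 0.38], [0, 0, 8.5, 0.5], [0, 0, 8.5, 0.62], [0, 0, 8.5, 0.74], [0, 0, 8.5, 0.86], [0, 0, 8.5, 0.98], [0, 0, 8.5, 1.1], [0, 0, 8.5, 1.22], [0, 0, 8.5, 1.34], [0, 0, 8.5, 1.46], [0, 0, 8.5, 1.58], [0, 0, 8.5, 1.7]])

```text
time: 10.92
ee_pos: [0.5289, 0.0933, 0.1726]
tcp_rot: [-179.0, 0.0, 110.0]
wrist_force: [-0.4, 0.9, -0.1]
opening: 0.0854
grasp_force: 0.0
```

servo_tool(moves=[[0, 0, 0, 0.12], [0, 0, 0, 0.24], [0, 0, 0, 0.36], [0, 0, 0, 0.48], [0, 0, 0, 0.6], [0, 0, 0, 0.72], [0, 0, 0, 0.84], [0, 0, 0, 0.96], [0, 0, 0, 1.08], [0, 0, 0, 1.2], [0, 0, 0, 1.3], [0, 0, 0, 1.37], [0, 0, 0, 1.405], [0, 0, 0, 1.405], [0, 0, 0, 1.405]])

```text
time: 12.17
ee_pos: [0.5289, 0.0933, 0.1724]
tcp_rot: [-179.0, 0.0, -170.0]
wrist_force: [0.1, -1.0, -0.0]
opening: 0.0854
grasp_force: 0.0
```

Run:
```python
from h import *
o=get_obs(); im=camera("wrist")[...,::-1]; cv2.imwrite("pics/w4.png",im); print(o["time"],o["q"],o["ee_pos"],o["tcp_rot"],o["wrist_force"])
i=im.astype(int); m=((i[...,0]>60)&(i[...,0]-i[...,2]>40)&(i[...,0]-i[...,1]>40)).astype(np.uint8)
ct=max(cv2.findContours(m,0,1)[0],key=cv2.contourArea).reshape(-1,2)
P=np.array([wonz(o,u,v,.115)[:2] for u,v in ct]); print((P.max(0)+P.min(0))/2,P.max(0)-P.min(0),cv2.minEnclosingCircle(P.astype(np.float32)),o["ee_pos"])
```

```text
12.1667 [10.55526526  2.3410658   0.77478862 88.3938176  -1.03650674  0.51207464] [0.52890885 0.09331101 0.17240211] [-1.78963891e+02  4.91666512e-02 -1.69956726e+02] [ 0.06877674 -1.00041656 -0.03552164]
[0.5272215  0.09712035] [0.05666629 0.05566104] ((0.5271651148796082, 0.09710541367530823), 0.028652986511588097) [0.52890885 0.09331101 0.17240211]
```

View pics/w4.png

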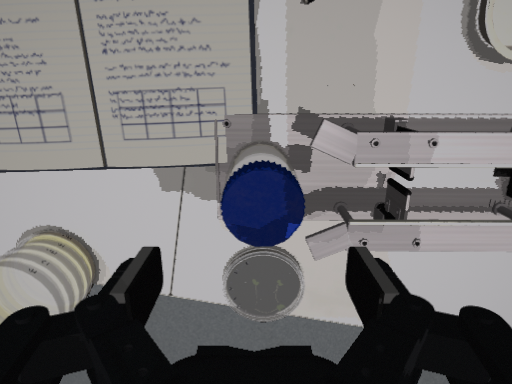

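The view from the other side shows the bottle upright on the apron, cap at (262,203). The rail screws are at (375,143),(433,143) and (364,242),(417,242). The tool kept a 1° tilt from the joint limit, so I'll cancel it by meeting the opposite limit in free air.

Run:
```python
from h import *
o=dict(ee_pos=np.array([0.52890885,0.09331101,0.17240211]),tcp_rot=np.array([-178.963891,.0491666,-169.956726]))
f=lambda u,v,z:wonz(o,u,v,z)[:2]
a=[f(364,242,.085),f(417,242,.085)];b=[f(375,143,.085),f(433,143,.085)]
for p,q in zip(a,b): print(p,q,(p+q)/2,np.linalg.norm(p-q))
l=np.array([-.1752,.9845]); n=np.array([.9845,.1752]); F=(a[1]+b[1])/2
print("bottle rel flapline: lane x, -y",(np.array([.5272,.0971])-F)@l,(np.array([.5272,.0971])-F)@n, "dir",np.degrees(np.arctan2(*(a[1]-a[0])[::-1])),np.degrees(np.arctan2(*(b[1]-b[0])[::-1])))
```

```text
[0.55278307 0.18499543] [0.47467548 0.17083555] [0.51372927 0.17791549] 0.07938072002427876
[0.5451191  0.22649902] [0.46718828 0.21202506] [0.50615369 0.21926204] 0.07926353494065455
bottle rel flapline: lane x, -y -0.12395584306380916 -0.0006827014059386516 dir 100.4622665782443 100.30240658745025
```

servo_tool(moves=[[0, 0, 0, 0.06], [0, 0, 0, 0.18], [0, 0, 0, 0.3], [0, 0, 0, 0.42], [0, 0, 0, 0.54], [0, 0, 0, 0.66], [0, 0, 0, 0.78], [0, 0, 0, 0.9], [0, 0, 0, 1.02], [0, 0, 0, 1.14], [0, 0, 0, 1.26], [0, 0, 0, 1.38], [0, 0, 0, 1.5], [0, 0, 0, 1.62], [0, 0, 0, 1.74]])

```text
time: 13.47
ee_pos: [0.5288, 0.0933, 0.172]
tcp_rot: [-179.0, 0.0, -69.9]
wrist_force: [-0.8, -0.5, 0.7]
opening: 0.0855
grasp_force: 0.0
```

servo_tool(moves=[[0, 0, 0, 0.12], [0, 0, 0, 0.24], [0, 0, 0, 0.36], [0, 0, 0, 0.48], [0, 0, 0, 0.6], [0, 0, 0, 0.72], [0, 0, 0, 0.84], [0, 0, 0, 0.96], [0, 0, 0, 1.08], [0, 0, 0, 1.2], [0, 0, 0, 1.32], [0, 0, 0, 1.4], [0, 0, 0, 1.4]])

```text
time: 14.55
ee_pos: [0.5283, 0.0964, 0.172]
tcp_rot: [-179.1, 0.0, 9.6]
wrist_force: [-0.3, 0.5, 0.7]
opening: 0.085
grasp_force: 0.0
```

servo_tool(moves=[[0.09, -0.49, 0, 0], [0.18, -0.98, 0, 0], [0.28, -1.58, 0, 0], [0.39, -2.17, 0, 0], [0.49, -2.76, 0, 0], [0.6, -3.35, 0, 0], [0.7, -3.94, 0, 0], [0.79, -4.43, 0, 0], [0.88, -4.92, 0, 0], [0.88, -4.92, 0, 0]])

```text
time: 15.38
ee_pos: [0.534, 0.071, 0.1718]
tcp_rot: [179.8, 0.0, 7.6]
wrist_force: [0.2, -0.5, 0.0]
opening: 0.0853
grasp_force: 0.0
```

Tilt is down to 0.2°, and both wrist views agree on the lane line. I'll turn back and regrip.

servo_tool(moves=[[0, 0.2, 0, -0.06], [-0.1, 0.5, 0, -0.18], [-0.2, 1, 0, -0.3], [-0.3, 1.5, 0, -0.42], [-0.4, 2, 0, -0.54], [-0.57, 2.4, 0, -0.66], [-0.57, 2.4, 0, -0.78], [-0.57, 2.4, 0, -0.9], [-0.57, 2.4, 0, -1.02], [-0.57, 2.4, 0, -1.14], [-0.57, 2.4, 0, -1.26], [-0.57, 2.4, 0, -1.38], [-0.57, 2.4, 0, -1.5], [-0.57, 2.4, 0, -1.62], [-0.57, 2.4, 0, -1.74]])

```text
time: 16.63
ee_pos: [0.5282, 0.0954, 0.1718]
tcp_rot: [179.8, 0.0, -92.4]
wrist_force: [0.9, -0.3, -0.4]
opening: 0.0853
grasp_force: 0.0
```

servo_tool(moves=[[0, 0, 0, -0.12], [0, 0, 0, -0.24], [0, 0, 0, -0.36], [0, 0, 0, -0.48], [0, 0, 0, -0.6], [0, 0, 0, -0.72], [0, 0, 0, -0.84], [0, 0, 0, -0.96], [0, 0, 0, -1.08], [0, 0, 0, -1.2], [0, 0, 0, -1.3], [0, 0, 0, -1.356], [0, 0, 0, -1.356], [0, 0, 0, -1.356]])

```text
time: 17.8
ee_pos: [0.5281, 0.0954, 0.1718]
tcp_rot: [179.8, 0.0, -169.6]
wrist_force: [-1.1, 0.3, -1.1]
opening: 0.0854
grasp_force: 0.0
```

servo_tool(moves=[[0, 0, -1, 0], [0, 0, -3, 0], [0, 0, -5, 0], [0, 0, -6.7, 0], [0, 0, -7.8, 0], [0, 0, -8.3, 0], [0, 0, -8.3, 0], [0, 0, -8.3, 0]])

```text
time: 18.47
ee_pos: [0.5283, 0.0954, 0.0892]
tcp_rot: [179.9, 0.1, -169.7]
wrist_force: [0.0, -0.4, 0.3]
opening: 0.0857
grasp_force: 0.0
```

servo_tool(moves=[[0, 0, 0, 0], [0, 0, 0, 0], [0, 0, 0, 0], [0, 0, 0, 0], [0, 0, 0, 0], [0, 0, 0, 0], [0, 0, 0, 0], [0, 0, 0, 0], [0, 0, 0, 0]], claw=1, force=30)

```text
time: 19.22
ee_pos: [0.5288, 0.0955, 0.0898]
tcp_rot: [179.8, 0.2, -169.7]
wrist_force: [0.1, 0.3, 5.0]
opening: 0.0572
grasp_force: 31.4
```

servo_tool(moves=[[0, 0, 0.1, 0], [-0.09, 0.49, 0.1, 0], [-0.18, 0.98, 0.1, 0], [-0.32, 1.77, 0.1, 0], [-0.46, 2.56, 0.1, 0], [-0.6, 3.35, 0.1, 0], [-0.74, 4.13, 0.1, 0], [-0.89, 4.92, 0.1, 0], [-1.01, 5.61, 0.1, 0], [-1.1, 6.1, 0.1, 0], [-1.19, 6.59, 0.1, 0], [-1.26, 6.99, 0.1, 0], [-1.26, 6.99, 0.1, 0]])

```text
time: 20.3
ee_pos: [0.5154, 0.1661, 0.0897]
tcp_rot: [179.8, 0.0, -169.7]
wrist_force: [0.1, 0.7, 0.3]
opening: 0.0571
grasp_force: 32.3
```

servo_tool(moves=[[-0.11, 0.59, 0, 0], [-0.21, 1.18, 0, 0], [-0.32, 1.77, 0, 0], [-0.42, 2.36, 0, 0], [-0.53, 2.95, 0, 0], [-0.64, 3.54, 0, 0], [-0.74, 4.13, 0, 0], [-0.85, 4.72, 0, 0], [-0.85, 4.72, 0, 0]])

```text
time: 21.05
ee_pos: [0.5069, 0.2133, 0.0896]
tcp_rot: [179.9, 0.0, -169.7]
wrist_force: [0.5, -2.6, -0.1]
opening: 0.0573
grasp_force: 32.4
```

servo_tool(moves=[[-0.11, 0.59, 0, 0], [-0.21, 1.18, 0, 0], [-0.32, 1.77, 0, 0], [-0.42, 2.36, 0, 0], [-0.53, 2.95, 0, 0], [-0.64, 3.54, 0, 0], [-0.74, 4.13, 0, 0], [-0.85, 4.72, 0, 0], [-0.85, 4.72, 0, 0]])

```text
time: 21.8
ee_pos: [0.4982, 0.2614, 0.0897]
tcp_rot: [179.7, 0.0, -169.7]
wrist_force: [-1.2, 4.6, -1.0]
opening: 0.0571
grasp_force: 32.8
```

servo_tool(moves=[[-0.05, 0.29, 0, 0], [-0.11, 0.59, 0, 0], [-0.16, 0.89, 0, 0], [-0.21, 1.18, 0, 0], [-0.27, 1.48, 0, 0], [-0.32, 1.77, 0, 0], [-0.32, 1.77, 0, 0]])

```text
time: 22.38
ee_pos: [0.4953, 0.2778, 0.0898]
tcp_rot: [179.9, 0.0, -169.7]
wrist_force: [0.5, 0.4, 0.3]
opening: 0.0574
grasp_force: 32.9
```

servo_tool(moves=[[-0.02, 0.1, 0, 0], [-0.04, 0.2, 0, 0], [-0.04, 0.2, 0, 0]])

```text
time: 22.63
ee_pos: [0.4949, 0.2794, 0.0898]
tcp_rot: [179.9, 0.0, -169.8]
wrist_force: [0.2, 0.7, -1.4]
opening: 0.0573
grasp_force: 32.9
```

servo_tool(moves=[[-0.02, 0.1, 0, 0], [-0.04, 0.2, 0, 0], [-0.04, 0.2, 0, 0]])

```text
time: 22.88
ee_pos: [0.4946, 0.2815, 0.0898]
tcp_rot: [179.9, 0.0, -169.8]
wrist_force: [0.3, -0.3, -1.0]
opening: 0.0567
grasp_force: 32.9
```

servo_tool(moves=[[-0.02, 0.1, 0, 0], [-0.04, 0.2, 0, 0], [-0.04, 0.2, 0, 0]])

```text
time: 23.13
ee_pos: [0.4941, 0.2836, 0.0898]
tcp_rot: [179.8, 0.0, -169.7]
wrist_force: [-1.2, 0.4, -0.0]
opening: 0.0569
grasp_force: 32.9
```

servo_tool(moves=[[-0.02, 0.1, 0, 0], [-0.04, 0.2, 0, 0], [-0.04, 0.2, 0, 0]])

```text
time: 23.38
ee_pos: [0.4937, 0.2856, 0.0898]
tcp_rot: [179.8, 0.0, -169.7]
wrist_force: [-0.3, 0.4, -0.3]
opening: 0.057
grasp_force: 32.9
```

servo_tool(moves=[[-0.02, 0.1, 0, 0], [-0.04, 0.2, 0, 0], [-0.04, 0.2, 0, 0]])

```text
time: 23.63
ee_pos: [0.4933, 0.2876, 0.0898]
tcp_rot: [179.8, 0.0, -169.7]
wrist_force: [0.7, 0.9, 0.2]
opening: 0.0571
grasp_force: 32.9
```

servo_tool(moves=[[-0.02, 0.1, 0, 0], [-0.04, 0.2, 0, 0], [-0.04, 0.2, 0, 0]])

```text
time: 23.88
ee_pos: [0.4929, 0.2896, 0.0898]
tcp_rot: [179.8, 0.0, -169.7]
wrist_force: [-0.0, 0.1, -0.4]
opening: 0.0573
grasp_force: 32.9
```

servo_tool(moves=[[-0.02, 0.1, 0, 0], [-0.04, 0.2, 0, 0], [-0.04, 0.2, 0, 0]])

```text
time: 24.13
ee_pos: [0.4925, 0.2916, 0.0898]
tcp_rot: [179.8, 0.0, -169.7]
wrist_force: [0.6, -0.4, -0.4]
opening: 0.0571
grasp_force: 32.9
```

servo_tool(moves=[[-0.02, 0.1, 0, 0], [-0.04, 0.2, 0, 0], [-0.04, 0.2, 0, 0]])

```text
time: 24.38
ee_pos: [0.4921, 0.2935, 0.0898]
tcp_rot: [179.8, 0.0, -169.7]
wrist_force: [0.1, -1.4, 0.1]
opening: 0.0573
grasp_force: 32.9
```

servo_tool(moves=[[-0.02, 0.1, 0, 0], [-0.04, 0.2, 0, 0], [-0.04, 0.2, 0, 0]])

```text
time: 24.63
ee_pos: [0.4917, 0.2956, 0.0898]
tcp_rot: [179.8, 0.0, -169.7]
wrist_force: [-0.8, -0.7, -1.2]
opening: 0.057
grasp_force: 32.9
```

servo_tool(moves=[[-0.02, 0.1, 0, 0], [-0.04, 0.2, 0, 0], [-0.04, 0.2, 0, 0]])

```text
time: 24.88
ee_pos: [0.4913, 0.2976, 0.0898]
tcp_rot: [179.8, 0.0, -169.7]
wrist_force: [1.1, 0.1, -0.2]
opening: 0.057
grasp_force: 32.9
```

servo_tool(moves=[[-0.02, 0.1, 0, 0], [-0.04, 0.2, 0, 0], [-0.04, 0.2, 0, 0]])

```text
time: 25.13
ee_pos: [0.4909, 0.2995, 0.0898]
tcp_rot: [179.8, 0.0, -169.7]
wrist_force: [0.6, -0.3, 0.6]
opening: 0.0572
grasp_force: 32.9
```

servo_tool(moves=[[-0.02, 0.1, 0, 0], [-0.04, 0.2, 0, 0], [-0.04, 0.2, 0, 0]])

```text
time: 25.38
ee_pos: [0.4905, 0.3016, 0.0898]
tcp_rot: [179.8, 0.0, -169.7]
wrist_force: [0.1, -0.7, -0.3]
opening: 0.0576
grasp_force: 32.9
```

servo_tool(moves=[[-0.02, 0.1, 0, 0], [-0.04, 0.2, 0, 0], [-0.04, 0.2, 0, 0]])

```text
time: 25.63
ee_pos: [0.4901, 0.3036, 0.0898]
tcp_rot: [179.8, 0.0, -169.7]
wrist_force: [0.0, 0.1, -0.0]
opening: 0.0569
grasp_force: 32.9
```

servo_tool(moves=[[-0.02, 0.1, 0, 0], [-0.04, 0.2, 0, 0], [-0.04, 0.2, 0, 0]])

```text
time: 25.88
ee_pos: [0.4897, 0.3056, 0.0898]
tcp_rot: [179.8, 0.0, -169.7]
wrist_force: [0.3, -0.7, 0.2]
opening: 0.0571
grasp_force: 32.9
```

servo_tool(moves=[[-0.02, 0.1, 0, 0], [-0.04, 0.2, 0, 0], [-0.04, 0.2, 0, 0]])

```text
time: 26.13
ee_pos: [0.4895, 0.3068, 0.0898]
tcp_rot: [179.9, 0.0, -169.8]
wrist_force: [0.5, -4.2, 1.1]
opening: 0.057
grasp_force: 33.0
```

servo_tool(moves=[[-0.01, 0.06, 0, 0], [-0.02, 0.1, 0, 0], [-0.02, 0.1, 0, 0], [-0.02, 0.1, 0, 0]])

```text
time: 26.47
ee_pos: [0.4895, 0.3071, 0.0898]
tcp_rot: [-180.0, 0.0, -169.8]
wrist_force: [2.5, -8.0, 1.6]
opening: 0.0571
grasp_force: 33.2
```

Firm stop felt at 8 N, with lane x ≈ 90 mm, inside the 66–96 mm range. I'll ease off and release.

servo_tool(moves=[[0.01, -0.04, 0, 0], [0.01, -0.04, -0.05, 0], [0.01, -0.04, -0.05, 0]])

```text
time: 26.72
ee_pos: [0.4896, 0.307, 0.0897]
tcp_rot: [180.0, 0.1, -169.8]
wrist_force: [1.1, -6.0, 4.0]
opening: 0.0569
grasp_force: 33.4
```

servo_tool(moves=[[0, 0, 0, 0], [0, 0, 0, 0], [0, 0, 0, 0], [0, 0, 0, 0], [0, 0, 0, 0], [0, 0, 0, 0], [0, 0, 0, 0]], claw=0)

```text
time: 27.3
ee_pos: [0.4892, 0.3081, 0.0892]
tcp_rot: [179.8, 0.0, -169.7]
wrist_force: [0.0, 0.4, -0.2]
opening: 0.0854
grasp_force: 0.0
```

servo_tool(moves=[[0, 0, 0.5, 0], [0, 0, 2, 0], [0, 0, 4, 0], [0, 0, 6, 0], [0, 0, 8, 0], [0, 0, 9, 0], [0, 0, 9, 0]])

```text
time: 27.88
ee_pos: [0.4901, 0.3085, 0.182]
tcp_rot: [179.8, 0.3, -169.7]
wrist_force: [0.4, -0.1, 0.6]
opening: 0.0853
grasp_force: 0.0
```

Run:
```python
from h import *
o=get_obs(); im=camera("wrist")[...,::-1]; cv2.imwrite("pics/w5.png",im); print(o["time"],o["ee_pos"],o["tcp_rot"],o["wrist_force"])
cv2.imwrite("pics/w5b.png",cv2.resize(im,(800,600),interpolation=cv2.INTER_CUBIC))
i=im.astype(int); m=((i[...,0]>60)&(i[...,0]-i[...,2]>40)&(i[...,0]-i[...,1]>40)).astype(np.uint8)
ct=max(cv2.findContours(m,0,1)[0],key=cv2.contourArea).reshape(-1,2)
P=np.array([wonz(o,u,v,.115)[:2] for u,v in ct]); print((P.max(0)+P.min(0))/2,P.max(0)-P.min(0),cv2.minEnclosingCircle(P.astype(np.float32)))
```

```text
27.8833 [0.49009426 0.30854004 0.18202611] [ 179.76328822    0.25067137 -169.74968465] [ 0.38027027 -0.12617958  0.64104237]
[0.48791654 0.30591965] [0.05652072 0.05485865] ((0.48799967765808105, 0.3059442937374115), 0.028706079348921776)
```

View pics/w5b.png

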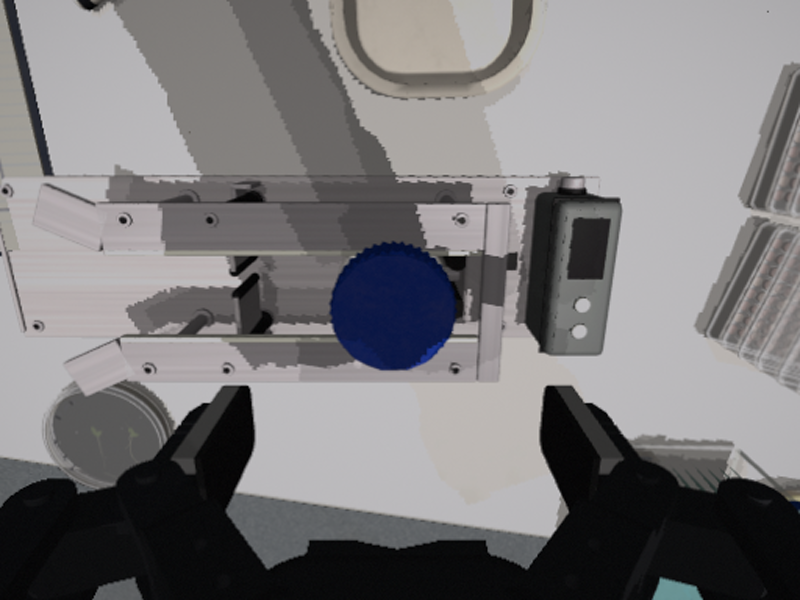

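Run:
```python
from h import *
o=get_obs(); im=camera("wrist")[...,::-1]; print(o["ee_pos"],o["tcp_rot"])
i=im.astype(int); m=((i[...,0]>60)&(i[...,0]-i[...,2]>40)&(i[...,0]-i[...,1]>40)).astype(np.uint8)
ct=max(cv2.findContours(m,0,1)[0],key=cv2.contourArea).reshape(-1,2)
P=np.array([wonz(o,u,v,.115)[:2] for u,v in ct]); c=(P.max(0)+P.min(0))/2
f=lambda u,v,z:wonz(o,(u+.5)*.64-.5,(v+.5)*.64-.5,z)[:2]
l=np.array([-.177,.984]); n=np.array([.984,.177])
F=(f(211,219,.085)+f(228,369,.085))/2; print(c,F,(c-F)@l,(c-F)@n)
for p in [(503,205),(503,380),(462,219),(456,369),(125,219),(149,369)]: print(p,(f(*p,.085)-F)@l,(f(*p,.085)-F)@n)
# posts' near edge seen between the rails
g=cv2.cvtColor(im,cv2.COLOR_BGR2GRAY); print(g[176:204:3,280:312])
```

```text
[0.48970572 0.3082885  0.18015238] [ 1.79809081e+02  1.38565962e-01 -1.69750417e+02]
[0.48772794 0.30592859] [0.50472928 0.22010116] 0.08746343414335782 -0.0015378663602083602
(503, 205) 0.13986727647954514 -0.04634293623568625
(503, 380) 0.1459537174207646 0.04617817061123678
(462, 219) 0.1205631691122409 -0.03964432475371614
(456, 369) 0.12061616441993665 0.039684221414109044
(125, 219) -0.04150827426931924 -0.03969319945400163
(149, 369) -0.041857061768717466 0.03967685739410337
[[ 20  19  18  16  16  15  41  71  81  81  81  81  81  81  64  48  46  49
   62  69  74  76  75  75  75  75  75  73  63  53  63  71]
 [ 25  25  21  19  21  17  14  35  61 105 112  84  67  68  56  47  47  52
   65  72  76  76  76  75  75  76  75  71  58  55  65  70]
 [ 23  24  26  26  23  20  22  18  14   9   6  20  41  47  45  47  46  51
   65  72  77  78  77  78  78  77  75  70  55  56  67  72]
 [ 25  25  25  26  25  25  26  23  18  14  10   8  21  40  47  46  46  54
   66  73  79  79  77  76  77  76  76  72  54  58  70  72]
 [ 26  27  26  27  27  28  28  28  24  23  18  12   9   6  37  47  46  82
  109 131 156 116  77  77  76  75  74  70  53  60  70  71]
 [ 26  25  25  27  27  28  27  28  27  26  21  12   9   7   6  20  40  88
  120 144 158 163 163 115  76  75  73  68  54  62  71  72]
 [ 27  28  27  27  27  28  27  27  27  28  28  20  17  21  23  22  27  94
  127 147 158 161 114  75  76  77  73  63  53  64  71  72]
 [ 30  29  31  30  29  28  27  26  27  28  26  21  22  24  22  21  21  82
  123 152 163 130  89  77  75  76  72  59  73 129 153 157]
 [ 29  29  28  28  28  29  29  30  30  28  25  20  19  19  23  22  22  92
   90 141 150 105  76  76  76  77  73  57  86 138 155 156]
 [ 29  29  29  30  28  29  29  28  27  27  24  21  21  23  22  24  52 106
  128 152 131  94  81  78  78  74  72  54  77 140 155 155]]
```

The bottle stands upright with both flaps shut, but the cap reads about 2 mm short of the felt stop. I'll regrip and press again to be sure.

servo_tool(moves=[[0, 0, -1, 0], [0, 0, -3, 0], [0, 0, -5, 0], [0, 0, -7, 0], [0, 0, -8.4, 0], [0, 0, -9, 0], [0, 0, -9, 0], [0, 0, -9, 0]])

```text
time: 28.65
ee_pos: [0.4889, 0.3078, 0.0887]
tcp_rot: [179.9, -0.0, -169.7]
wrist_force: [0.8, 0.1, 0.3]
opening: 0.0852
grasp_force: 0.0
```

servo_tool(moves=[[0, 0, 0, 0], [0, 0, 0, 0], [0, 0, 0, 0], [0, 0, 0, 0], [0, 0, 0, 0], [0, 0, 0, 0], [0, 0, 0, 0], [0, 0, 0, 0]], claw=1, force=20)

```text
time: 29.32
ee_pos: [0.4898, 0.308, 0.0904]
tcp_rot: [179.8, 0.1, -169.8]
wrist_force: [0.4, -2.5, 6.2]
opening: 0.0573
grasp_force: 21.5
```

Run:
```python
from h import *
o=get_obs(); im=camera("wrist")[...,::-1]; cv2.imwrite("pics/w6.png",im); print(o["time"],o["ee_pos"],o["tcp_rot"],o["wrist_force"],o["torque"])
```

```text
29.3167 [0.48983346 0.30801356 0.09037823] [ 1.79837419e+02  1.40290658e-01 -1.69766394e+02] [ 0.40481361 -2.51581178  6.20668435] [-0.45982627 -0.08335997 -0.00226622]
```

servo_tool(moves=[[-0.01, 0.05, 0.07, 0], [-0.02, 0.1, 0.07, 0], [-0.02, 0.1, 0.07, 0], [-0.02, 0.1, 0.07, 0]])

```text
time: 29.7
ee_pos: [0.4897, 0.3082, 0.0905]
tcp_rot: [179.9, 0.1, -169.8]
wrist_force: [2.8, -5.6, 4.9]
opening: 0.0574
grasp_force: 21.9
```

servo_tool(moves=[[0, 0, 0, 0], [0, 0, 0, 0], [0, 0, 0, 0], [0, 0, 0, 0], [0, 0, 0, 0], [0, 0, 0, 0], [0, 0, 0, 0]], claw=0)

```text
time: 30.28
ee_pos: [0.489, 0.309, 0.0899]
tcp_rot: [179.8, 0.0, -169.7]
wrist_force: [-0.1, 0.4, -0.5]
opening: 0.0856
grasp_force: 0.0
```

servo_tool(moves=[[0, 0, 0.5, 0], [0, 0, 2, 0], [0, 0, 4, 0], [0, 0, 6, 0], [0, 0, 8, 0], [0, 0, 9, 0], [0, 0, 9, 0], [0, 0, 9, 0]])

```text
time: 30.95
ee_pos: [0.4892, 0.3091, 0.1799]
tcp_rot: [179.8, 0.1, -169.8]
wrist_force: [0.6, -0.3, -0.8]
opening: 0.0853
grasp_force: 0.0
```

Run:
```python
from h import *
o=get_obs(); im=camera("wrist")[...,::-1]; cv2.imwrite("pics/w7.png",im); print(o["time"],o["ee_pos"],o["tcp_rot"])
i=im.astype(int); m=((i[...,0]>60)&(i[...,0]-i[...,2]>40)&(i[...,0]-i[...,1]>40)).astype(np.uint8)
ct=max(cv2.findContours(m,0,1)[0],key=cv2.contourArea).reshape(-1,2)
P=np.array([wonz(o,u,v,.115)[:2] for u,v in ct]); c=(P.max(0)+P.min(0))/2
l=np.array([-.177,.984]); n=np.array([.984,.177])
g=cv2.cvtColor(im,cv2.COLOR_BGR2GRAY); g0=cv2.cvtColor(cv2.imread("pics/w5.png"),cv2.COLOR_BGR2GRAY)
sh=[]
for x,y in[(135,140),(146,236)]:
    t=g0[y-9:y+10,x-9:x+10]; r=cv2.matchTemplate(g[y-20:y+21,x-20:x+21],t,cv2.TM_CCOEFF_NORMED); q=cv2.minMaxLoc(r); sh.append(np.array(q[3])-11); print(q[1],sh[-1])
p=[np.array(((211.5)*.64-.5,219.5*.64-.5))+sh[0],np.array((228.5*.64-.5,369.5*.64-.5))+sh[1]]
F=sum(wonz(o,*q,.085)[:2] for q in p)/2; print(c,F,(c-F)@l,(c-F)@n)
im=cv2.resize(im[90:260,60:360],None,fx=2.6,fy=2.6,interpolation=cv2.INTER_CUBIC); cv2.imwrite("pics/w7c.png",np.clip(im*1.6,0,255).astype(np.uint8))
```

```text
30.95 [0.48924538 0.30912005 0.17988253] [ 1.79837242e+02  6.70231075e-02 -1.69750040e+02]
0.9575086832046509 [-2  2]
0.6367072463035583 [-2  2]
[0.48808487 0.30581409] [0.50601396 0.21949696] 0.08810950070379311 -0.0023640857202342127
```

View pics/w7c.png

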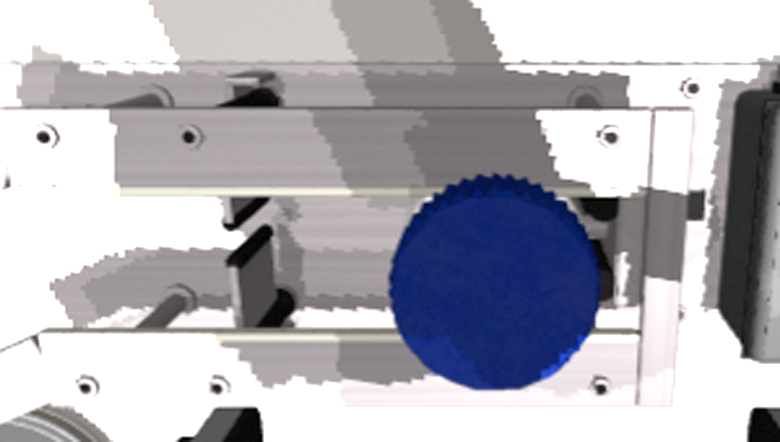

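The crop shows the cap in the same place as before the second push, against the black posts at (600,255). Both flaps are shut at about (250,240), so the bottle is home.

```bash
python3 -c "
from workcell import *
print(job_done())"
```

```text
the job is handed in; nothing more can be done
None
```

The bottle stands upright in the lane against the end stop, felt as a firm contact of about 8 N and confirmed by a second push; both flaps are shut behind it, nothing else looked disturbed, and the job is handed in at about 31 s of the 50 s.

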